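Clamp the bar mould on the vibrating table and switch it on

ROBOT

A 6-joint arm with a two-finger parallel gripper is mounted at the origin on a cart in front of the work surface, level with it; the furniture and walls round the work are solid. World frame = base frame: x ahead of the robot, y to its left, z up, the work surface at z = 0. Lengths are in m, angles in degrees, forces in N, time in s.
With the tool pointing down it reaches from about 0.3 to 0.85 m from the base axis. Payload 5.4 kg.
Tool frame: the origin (TCP) lies on the centre line of the jaws, within the pads' length; the fingertips stand arm.finger_overhang ahead of it and the grasp point (between the pads) lies 2 mm behind it (arm.finger_overhang is the distance from the TCP to the fingertips, in m); z points along the fingers, y is the line along which they close (so a half turn about z gives the same grasp; the last joint's range is limited). The gripper opens to 85 mm and grips with 20 to 120 N. Pads are 22 mm wide; open, the fingers measure 114 mm over their backs; the gripper's body (76 mm by 85 mm) begins 54 mm behind the grasp point. The pads swing forward as they close: fully open they stand 13 mm farther back than shut.
Start: joints at [57.462, 9.076, 91.501, -0, 79.423, -12.038], TCP at [0.201, 0.539, 0.248] pointing down, gripper open.
Joint ranges: [-166.64, 166.64], [-54.1, 131.32], [10.49, 154.53], [-73.88, 253.88], [9.74, 151.15], [-171.62, 171.62]. Speed limits (degrees/s): [147.25, 147.25, 180, 180, 180, 180].

INTERFACE

Orientations are given as [roll, pitch, yaw] about the fixed x, y, z axes, in that order (R = Rz(yaw) Ry(pitch) Rx(roll)).
In Python, from cell import arm gives the robot as it stands.
- The arm moves only by the shell command python3 steer.py 'ROWS' [FORCE]. ROWS is one flat JSON list of numbers that holds 1 to 8 rows one after another, with no inner brackets; each row has 7 numbers: the finger opening in m, then dx, dy, dz in m, then a rotation vector rx, ry, rz in degrees; each row is the pose to reach, as a shift and turn from the pose commanded when the command began, along the tool's axes at that moment; what a row does not reach only later rows make up. A row lasts 1/12 s, in which the tool goes at most 0.0417 m and 7.16 degrees, less where a joint would pass 70% of its speed; a pose out of reach is approached as far as the arm can. The fingers move at their own pace and stop on an object; FORCE is the grip in N (left out, the last holds). Time passes only in rows, so rows that do not move let the fingers close. It prints the time, the measured TCP pose, the force, the opening and the grip force at its end. Input that does not fit is refused with a message, and nothing moves.
- arm.get_state(): the state, without advancing time (a new reading comes with each control period).
- arm.camera(name): name is "side" or "top" or "wrist"; returns a dict with "frame" (400x640x3 uint8, red, green, blue), "fx", "fy", "cx", "cy" (pixels), "R" (3x3) and "t" (3): a world point X has camera coordinates R X + t. Camera axes: x right, y down, z forward; pixel columns grow to the right and rows downward; lengths in m; the calibration is good to about 2 mm. A picture is of the moment at which its call begins. There is no depth.
- arm.close_job(): hands the job in; it is judged then, once.
The state is a dict: "t": time; "joint_pos": joint angles; "qd": joint speeds; "tau": joint torques, N m; "tool_pos": TCP position; "tool_rot": TCP orientation; "ft_force": force on the tool from outside, world axes, zero at the start; "moment": the same for the moment, N m; "finger_gap": finger opening in m; "gripper_force": force on a finger pad.
Only numpy, scipy, OpenCV 4.12 (cv2) and the standard library are available. Lean on these libraries where they do the work, as an engineer would, in place of code of your own. Each camera call takes 0.05 s, during which the arm holds its last target. There are 200 camera calls.

TASK

Get the vibrating table ready for pouring: lay the bar mould on its plate, cavities up, and press it down between the two spring clips until both have snapped over its ends and it lies flat, square and centred. Then flip the toggle switch under the plate's overhanging end over towards you to turn the table on, without forcing it. Leave the other things on the counter where they are.

Things in the scene. Friction and masses are not known exactly. Their poses are not given: they have to be found in the camera images.
- vibro: vibrating table, fixed: steel housing 100 mm wide under a plate on rubber mounts. Origin on the counter below the clips' middle; z up, x from its switch end (facing about +y of the world) to its rear, y away from the robot. Plate top at z = 118 mm, 6 mm thick, x = -112 to +100 mm, 104 mm wide; its switch end overhangs a panel sloping at 45 deg that faces outward and up
- switch_pivot (a point): foot of the toggle on the sloping panel, 12 mm beyond the table's middle line (x = -74, z = 46 mm of the table; same axes). The plate above bars the way straight down. A fixed knob, 21 mm across and 14 mm high, sits 42 mm nearer the robot; on the far side the panel is clear, its edge 38 mm away
- bat_tip (a point): round end of the toggle's steel bat, 43 mm from the pivot, 12 mm thick there, 7 mm near the panel. In mid swing the bat stands square to the panel, pointing outward and up at 45 deg (tip at x = -104, z = 76 mm of the table); it swings sideways along the table's y, 0.4 rad to either side
- bat (a joint): toggle, rad: 0 = leaning fully away from the robot (off, as found), 0.4 = middle, 0.8 = leaning fully towards the robot (on). An over-centre spring holds it at either stop (about 6 N at the tip to start it, less towards the middle) and throws it over once it is past the middle
- plate_mid (a point): middle of the plate's top surface between the clips; axes as the table's. It sinks with the plate. The mould belongs here: its origin on this point, its x axis along this x axis (either way round)
- table_plate (a joint): how far the sprung plate is pressed down from rest, m: about 1.5 N per mm, stop at 15 mm. It gives way by 6 to 14 mm under the press before the clips snap
- clip_front (a joint): spring clip at the plate's switch end, rad: 0 at rest, grows as its nose is spread. Leaf 40 mm wide in y, its inner face at x = -71.6 mm from plate_mid, 39 mm high. Its rolled nose (8 mm thick, axis at x = -70, 26 mm above the plate) covers the last 4 mm of a seated mould, just above its top; above that it flares outwards. Each nose must spread 4 mm; pressing past both takes 12 to 22 N in all
- clip_rear (a joint): the same clip, facing it at the plate's rear end (nose at x = +70 mm from plate_mid), rad: 0 at rest
- bar_mould: white rigid chocolate-bar mould, 140 mm long (x), 50 mm wide (y), 22 mm high, 110 to 220 g, its eight cavities open upwards. Origin under the centre of its underside, z up. The ends are chamfered below: the underside is 120 mm long and widens evenly to 140 mm at 21 mm height; long sides upright. Lies between wire cutter and scale (60 mm high), 25 mm or more from each
- brush: flat pastry brush, 164 x 32 x 12 mm, lying on the robot's side of the vibrating table; origin at its middle. To be left alone
- bar_by_scale: wrapped chocolate bar, 95 x 36 x 9 mm, lying behind the scale; origin under its middle. To be left alone
- bar_by_cutter: wrapped chocolate bar, 95 x 36 x 9 mm, lying behind the wire cutter; origin under its middle. To be left alone

How it is judged (in metres and radians):
On the way, in this order (a step that is already met when the one before it is completed fails the run):
1. the mould lies flat on the plate, snapped under both clips, while the switch is still off (z of bar_mould in the frame of plate_mid below 0.003 m and x of bar_mould in the frame of plate_mid between -0.004 and 0.004 m and y of bar_mould in the frame of plate_mid between -0.01 and 0.01 m and angle between the x axis of bar_mould and the x axis of plate_mid, either way round below 0.1 rad and angle between bar_mould's own z axis and vertical below 0.1 rad and value of joint each of clip_front, clip_rear below 0.07 rad and value of joint bat below 0.2 rad), for 0.2 s.
2. the toggle has been flipped over towards the robot (value of joint bat above 0.7 rad), for 0.2 s.
At the end, for the whole second after the job is handed in: Mould cavities up and flat on the plate (underside within 3 mm of it), within 4 mm lengthwise and 10 mm crosswise of the plate's middle, square to 0.1 rad, both clips sprung back over its ends (under 0.07 rad), at rest; toggle fully over towards the robot (over 0.7 rad) (z of bar_mould in the frame of plate_mid below 0.003 m and x of bar_mould in the frame of plate_mid between -0.004 and 0.004 m and y of bar_mould in the frame of plate_mid between -0.01 and 0.01 m and angle between the x axis of bar_mould and the x axis of plate_mid, either way round below 0.1 rad and angle between bar_mould's own z axis and vertical below 0.1 rad and value of joint each of clip_front, clip_rear below 0.07 rad and value of joint bat above 0.7 rad and linear speed of bar_mould below 0.02 m/s); the robot touches nothing.
It fails at once if the pastry brush is pushed more than 3 cm from where it lay (distance of brush from where it was at the start of the episode above 0.03 m).
It fails at once if the wrapped bar behind the scale is pushed more than 3 cm from where it lay (distance of bar_by_scale from where it was at the start of the episode above 0.03 m).
It fails at once if the wrapped bar behind the wire cutter is pushed more than 3 cm from where it lay (distance of bar_by_cutter from where it was at the start of the episode above 0.03 m).
It fails at once if the toggle is forced with more than 40 N (contact force between the fingers and bat above 40 N).
It also fails if it takes over 62 s, if anything falls off the work surface, if the arm or the gripper's body presses on something with over 40 N, if the wrist force passes 120 N, or if a joint passes its speed limit or range.

## Working session

There is one attempt and no reset: what is moved stays moved. The work goes in short steps, Python scripts to look and compute and a shell command to move; the robot and the scene stay as the last step left them, time stands still between calls to the robot, and variables do not carry over. Pictures are saved under pics/ and viewed, at most 10 in all, crops included, and the job is handed in when it is done.

```bash
ls; mkdir -p pics; python3 - <<'E'
from cell import arm
import cv2,json,numpy as np
for n in("top","side","wrist"):
    c=arm.camera(n); cv2.imwrite(f"pics/{n}0.png",c["frame"][:,:,::-1])
    print(n,c["fx"],c["fy"],c["cx"],c["cy"],np.round(c["R"],3).tolist(),np.round(c["t"],3).tolist())
print(arm.finger_overhang,arm.get_state())
E
```

```text
cell.py
pics
steer.py
top 507.14360198334845 507.14360198334845 317.8617124506515 200.92616613300552 [[-0.017, -1.0, 0.006], [-0.977, 0.016, -0.215], [0.215, -0.009, -0.977]] [0.048, 0.436, 1.538]
side 379.06783443380743 379.06783443380743 322.58514741864684 197.69574925230955 [[0.958, -0.287, 0.009], [-0.174, -0.606, -0.776], [0.228, 0.742, -0.63]] [-0.373, 0.165, 0.885]
wrist 280.3765438983607 280.3765438983607 318.6640464816816 196.35129491393909 [[0.351, 0.937, -0.002], [0.902, -0.337, 0.271], [0.253, -0.097, -0.962]] [-0.573, -0.036, 0.379]
0.017 {'t': 0.15, 'joint_pos': array([ 5.74594971e+01,  9.10555310e+00,  9.15533758e+01, -3.27640875e-03,
        7.94232029e+01, -1.20386900e+01]), 'qd': array([-0.05080434, -0.07526287, -0.19412823,  0.02240071, -0.10233464,
       -0.05200752]), 'tau': array([ 1.67878818e-05, -3.96375346e+01, -3.31785393e+01, -4.26983315e-04,
        5.39714893e-03, -2.32881661e-05]), 'tool_pos': array([0.20119477, 0.53819596, 0.24755077]), 'tool_rot': array([-1.79919003e+02, -1.39813468e-02,  1.59498781e+02]), 'ft_force': array([-0.9902928 , -0.15920732,  0.08412071]), 'moment': array([ 5.02136603e-05,  3.58003876e-02, -1.15643369e-03]), 'gripper_force': 0.0, 'finger_gap': 0.08534285624630633}
```

View pics/top0.png

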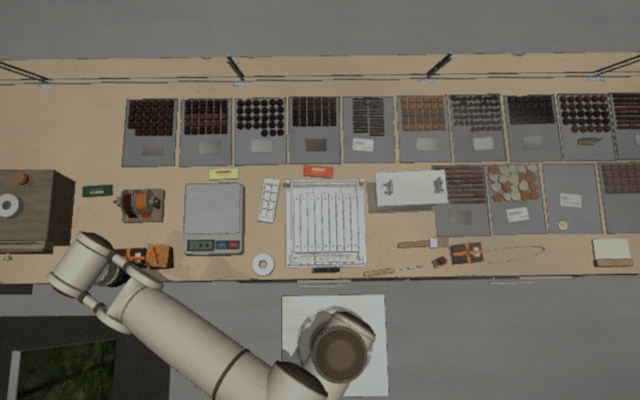

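View pics/side0.png

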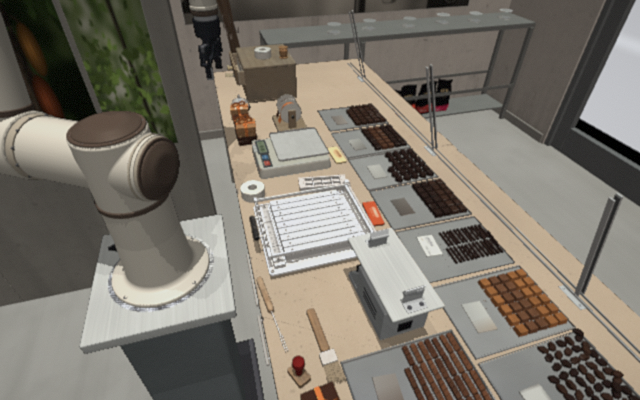

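Top view: the mould is at about (268,200), with the scale on its left and the wire cutter on its right. The vibrating table spans (376–447, 170–210) with its switch end on the left, and the brush is at (418,244).

```bash
cat > h.py <<'E'
from cell import arm
import cv2,numpy as np
from scipy.spatial.transform import Rotation as Ro
def snap(n,f=None):
    c=arm.camera(n); c["R"]=np.array(c["R"]);c["t"]=np.array(c["t"])
    if f: cv2.imwrite(f"pics/{f}.png",c["frame"][:,:,::-1])
    return c
def ray(c,p):
    d=np.array([(p[0]-c["cx"])/c["fx"],(p[1]-c["cy"])/c["fy"],1.]); return -c["R"].T@c["t"],c["R"].T@d
def onz(c,p,z):
    o,d=ray(c,p); return o+d*(z-o[2])/d[2]
def tri(*cp):
    A=np.zeros((3,3));b=np.zeros(3)
    for c,p in cp:
        o,d=ray(c,p);d/=np.linalg.norm(d);M=np.eye(3)-np.outer(d,d);A+=M;b+=M@o
    x=np.linalg.solve(A,b); return x
def proj(c,X):
    q=c["R"]@np.array(X)+c["t"]; return [c["fx"]*q[0]/q[2]+c["cx"],c["fy"]*q[1]/q[2]+c["cy"]]
def delta(pos,rot=None):
    """tool-axes shift + rotvec from measured pose to the target"""
    s=arm.get_state(); R=Ro.from_euler('xyz',s["tool_rot"],degrees=True)
    T=R if rot is None else (Ro.from_euler('xyz',rot,degrees=True) if np.ndim(rot)==1 else Ro.from_matrix(rot))
    return np.round(R.inv().apply(np.array(pos)-s["tool_pos"]),4),np.round((R.inv()*T).as_rotvec(degrees=True),2)
E
python3 - <<'E'
from h import *
c=snap("top");print("cam",-c["R"].T@c["t"])
for n,p,z in[("mould",(268,200),.022),("mtop",(271,180),.022),("mbot",(265,221),.022),("tFL",(376,173),.118),("tFR",(445,170),.118),("tNL",(378,211),.118),("tNR",(447,205),.118),("cutR",(366,180),.03),("brush",(418,244),.01)]: print(n,np.round(onz(c,p,z),3))
w=snap("wrist");print("wcam",-w["R"].T@w["t"])
print(delta([.40,.17,.3]),delta([.40,.17,.3],[180,0,90]))
cv2.imwrite("pics/topcrop.png",cv2.resize(c["frame"][140:260,170:470,::-1],None,fx=2.6,fy=2.6,interpolation=cv2.INTER_CUBIC))
E
```

```text
cam [0.09672485 0.05502411 1.59529181]
mould [0.448 0.199 0.022]
mtop [0.514 0.189 0.022]
mbot [0.38  0.208 0.022]
tFL [ 0.505 -0.136  0.118]
tFR [ 0.511 -0.345  0.118]
tNL [ 0.388 -0.137  0.118]
tNR [ 0.403 -0.343  0.118]
cutR [ 0.507 -0.114  0.03 ]
brush [ 0.301 -0.272  0.01 ]
wcam [0.13689452 0.56159468 0.37344567]
(array([-0.3152, -0.2754, -0.052 ]), array([0., 0., 0.])) (array([-0.3152, -0.2754, -0.052 ]), array([-5.00e-02,  2.00e-02,  6.95e+01]))
```

View pics/topcrop.png

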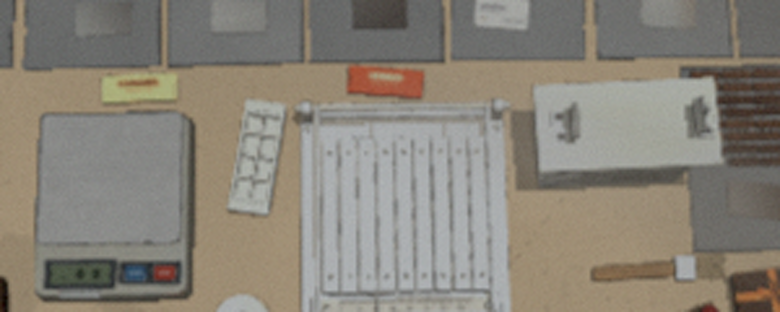

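```bash
python3 -c "
from h import *
print(delta([.42,.203,.25],[180,0,172]))"
```

```text
(array([-0.3224, -0.2375, -0.002 ]), array([ -0.05,  -0.02, -12.5 ]))
```

```bash
python3 steer.py '[0.085, -0.04, -0.03, 0, 0, 0, -2, 0.085, -0.08, -0.06, 0, 0, 0, -4, 0.085, -0.12, -0.09, 0, 0, 0, -6, 0.085, -0.16, -0.12, 0, 0, 0, -8, 0.085, -0.2, -0.15, 0, 0, 0, -10, 0.085, -0.24, -0.18, 0, 0, 0, -12.5, 0.085, -0.28, -0.21, 0, 0, 0, -12.5, 0.085, -0.32, -0.237, 0, 0, 0, -12.5]'; python3 steer.py '[0.085, 0, 0, 0, 0, 0, 0, 0.085, 0, 0, 0, 0, 0, 0]'
python3 - <<'E'
from h import *
t=snap("top");w=snap("wrist","w1")
s=arm.get_state();print(s["tool_pos"],s["tool_rot"])
print(proj(w,[.448,.199,.022]))
def quad(c,box):
    x0,y0,x1,y1=box; f=c["frame"][y0:y1,x0:x1].astype(int)
    m=((f.min(2)>150)&(f.max(2)-f.min(2)<28)).astype(np.uint8)
    cs,_=cv2.findContours(cv2.morphologyEx(m,cv2.MORPH_CLOSE,np.ones((3,3))),cv2.RETR_EXTERNAL,cv2.CHAIN_APPROX_NONE)
    for k in sorted(cs,key=cv2.contourArea)[-3:]: print(cv2.contourArea(k),np.round(cv2.minAreaRect(k)[0],1)+np.array([x0,y0]),cv2.minAreaRect(k)[1:])
quad(t,(250,165,285,235));quad(w,(0,0,640,400))
E
```

```text
t: 0.92
tool_pos: [0.3824, 0.2565, 0.2484]
tool_rot: [180.0, 0.0, 172.0]
ft_force: [1.2, 1.0, 0.5]
finger_gap: 0.0851
gripper_force: 0.0
t: 1.08
tool_pos: [0.3829, 0.2568, 0.2483]
tool_rot: [180.0, -0.0, 171.7]
ft_force: [1.0, 0.1, -1.0]
finger_gap: 0.0853
gripper_force: 0.0
[0.38150579 0.25881786 0.24819311] [ 1.79982352e+02 -3.26846041e-02  1.72002964e+02]
[np.float64(282.98209789940455), np.float64(227.11250209301477)]
8.0 [251. 198.] ((2.0, 8.0), 0.0)
46.5 [258.5 224.6] ((14.443709373474121, 5.1209516525268555), 66.80140686035156)
256.0 [269.8 200. ] ((13.399291038513184, 41.918052673339844), 5.19442892074585)
1817.5 [221.  161.2] ((202.89349365234375, 22.383411407470703), 73.10830688476562)
3353.5 [144.1 129.6] ((246.66844177246094, 125.97705841064453), 34.92752456665039)
15622.0 [105.2 183.4] ((202.74417114257812, 147.3878631591797), 74.05460357666016)
```

View pics/w1.png

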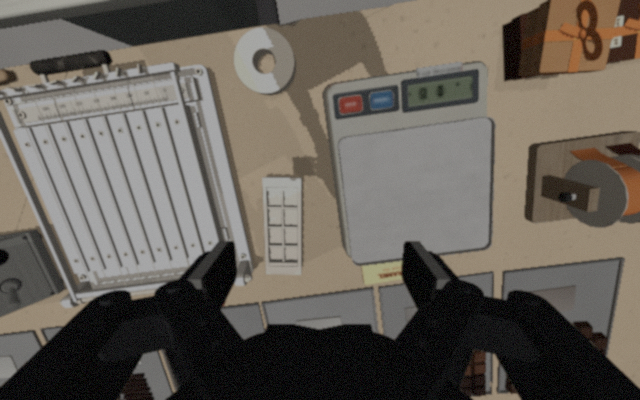

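Wrist view: the mould fills roughly (263–303, 178–273), nearly aligned with the tool. The cutter is on its left and the scale on its right. I'll segment it, then take a second view to get its height.

```bash
cat >> h.py <<'E'
def mould(c,box,th=150,z=.022):
    x0,y0,x1,y1=box; f=c["frame"][y0:y1,x0:x1].astype(int)
    m=((f.min(2)>th)&(f.max(2)-f.min(2)<40)).astype(np.uint8)
    m=cv2.morphologyEx(m,cv2.MORPH_CLOSE,np.ones((7,7)))
    k=max(cv2.findContours(m,cv2.RETR_EXTERNAL,cv2.CHAIN_APPROX_NONE)[0],key=cv2.contourArea)
    k=cv2.convexHull(k)[:,0]+np.array([x0,y0])
    P=np.array([onz(c,p,z)[:2] for p in k]).astype(np.float32)*1000
    r=cv2.minAreaRect(P); rp=cv2.minAreaRect(k.astype(np.float32))
    print("px",np.round(cv2.boxPoints(rp),1).tolist(),"mm",r)
    return rp[0],r
E
python3 - <<'E'
from h import *
w=snap("wrist")
f=w["frame"];print(f[225,245:325:5].tolist())
for th in(110,130,150): mould(w,(252,168,314,282),th)
print(delta([.448,.199,.2]))
E
```

```text
[[96, 84, 70], [143, 129, 110], [142, 128, 109], [144, 129, 111], [159, 154, 144], [111, 107, 102], [106, 98, 94], [127, 123, 116], [104, 102, 96], [110, 105, 99], [111, 105, 99], [124, 120, 113], [140, 126, 105], [142, 128, 109], [139, 127, 106], [140, 125, 106]]
px [[252.0, 281.0], [252.0, 168.0], [313.0, 168.0], [313.0, 281.0]] mm ((448.18536376953125, 196.7023162841797), (86.96239471435547, 163.065673828125), 81.66659545898438)
px [[261.0, 177.0], [299.0, 177.0], [299.0, 274.0], [261.0, 274.0]] mm ((448.7479248046875, 196.8323211669922), (48.80510711669922, 139.9392547607422), 80.89100646972656)
px [[262.0, 178.0], [299.0, 178.0], [299.0, 241.0], [262.0, 241.0]] mm ((423.91314697265625, 200.7860107421875), (47.71833419799805, 87.11873626708984), 79.80254364013672)
(array([-0.0745, -0.0505,  0.0481]), array([0., 0., 0.]))
```

```bash
python3 steer.py '[0.064, -0.03, -0.02, 0.01, 0, 0, 1, 0.064, -0.05, -0.035, 0.02, 0, 0, 1, 0.064, -0.075, -0.052, 0.04, 0, 0, 1, 0.064, -0.075, -0.052, 0.06, 0, 0, 1, 0.064, -0.075, -0.052, 0.06, 0, 0, 1, 0.064, -0.075, -0.052, 0.06, 0, 0, 1]'
python3 - <<'E'
from h import *
w=snap("wrist","w2");
for th in(120,130,140): mould(w,(200,100,440,300),th)
print(proj(w,[.4487,.1968,.022]),delta([.4487,.1968,.02],[180,0,170.9]))
E
```

```text
t: 1.73
tool_pos: [0.4474, 0.1976, 0.1873]
tool_rot: [-180.0, -0.2, 171.1]
ft_force: [-0.2, -0.5, 0.0]
finger_gap: 0.0638
gripper_force: 0.0
px [[200.0, 100.0], [282.0, 100.0], [282.0, 263.0], [200.0, 263.0]] mm ((437.0946960449219, 107.37691497802734), (95.38003540039062, 178.49838256835938), 81.093505859375)
px [[200.0, 100.0], [281.0, 100.0], [281.0, 263.0], [200.0, 263.0]] mm ((437.00994873046875, 106.83605194091797), (94.28510284423828, 178.49838256835938), 81.093505859375)
px [[200.0, 100.0], [280.0, 100.0], [280.0, 262.0], [200.0, 262.0]] mm ((436.29534912109375, 106.42223358154297), (92.95446014404297, 177.21446228027344), 81.09352111816406)
[np.float64(319.2949884447788), np.float64(185.89251096533803)] (array([-0.0007, -0.001 ,  0.1687]), array([ 0.01, -0.03,  0.24]))
```

View pics/w2.png

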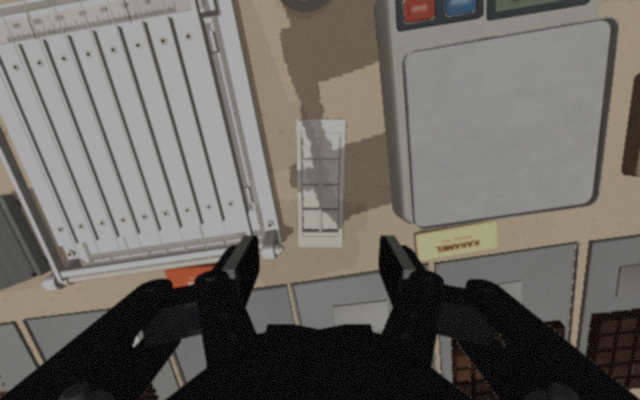

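```bash
python3 - <<'E'
from h import *
w=snap("wrist")
for th in(110,120,125,130): rp,r=mould(w,(286,108,366,256),th)
t=snap("top")
for th in (110,130): rt,_=mould(t,(254,172,284,230),th)
print(tri((w,(320.5,183.5)),(t,rt)))
print([np.round(onz(w,p,.022),4).tolist() for p in [(298,119),(346,120),(342,247),(297,247)]])
print(arm.get_state()["tool_pos"],delta([.4487,.1968,.02]))
E
```

```text
px [[286.0, 108.0], [365.0, 108.0], [365.0, 255.0], [286.0, 255.0]] mm ((452.46673583984375, 203.96875), (90.97256469726562, 161.5401153564453), 81.13135528564453)
px [[292.3999938964844, 188.89999389648438], [337.3999938964844, 185.10000610351562], [342.5, 244.8000030517578], [297.5, 248.60000610351562]] mm ((485.68328857421875, 189.7940673828125), (50.63935089111328, 69.14361572265625), 84.38713073730469)
px [[297.0, 245.0], [297.0, 188.0], [341.0, 188.0], [341.0, 245.0]] mm ((485.66339111328125, 191.42445373535156), (49.6674690246582, 66.91497039794922), 81.13017272949219)
px [[297.0, 245.0], [297.0, 188.0], [341.0, 188.0], [341.0, 245.0]] mm ((485.6629943847656, 191.42164611816406), (49.40885543823242, 66.91487884521484), 81.13025665283203)
px [[254.0, 172.0], [283.0, 172.0], [283.0, 229.0], [254.0, 229.0]] mm ((447.2598571777344, 197.21327209472656), (92.20555114746094, 185.67483520507812), 89.86282348632812)
px [[254.0, 189.0], [283.0, 189.0], [283.0, 229.0], [254.0, 229.0]] mm ((419.1520690917969, 197.26055908203125), (92.16552734375, 128.93759155273438), 89.86282348632812)
[0.42543109 0.1969584  0.05832872]
[[0.3787, 0.1865, 0.022], [0.3871, 0.2341, 0.022], [0.5252, 0.2116, 0.022], [0.5173, 0.1609, 0.022]]
[0.44906266 0.19774099 0.1898032 ] (array([ 0.0006, -0.0011,  0.1698]), array([0., 0., 0.]))
```

```bash
python3 - <<'E'
from h import *
w=snap("wrist");t=snap("top")
print(tri((w,(320.5,183.3)),(t,(268.3,200))), tri((w,(320,120)),(t,(265,221))),tri((w,(320,247)),(t,(271.5,180))))
print(delta([.4505,.1977,.02],[180,0,170.5]))
E
```

```text
[0.45021959 0.19845723 0.01519345] [0.384233   0.20899068 0.00342815] [0.50674102 0.18705425 0.05295761]
(array([-0.0008,  0.0004,  0.1698]), array([0.05, 0.14, 0.6 ]))
```

```bash
python3 steer.py '[0.064, -0.001, 0, 0.03, 0, 0, 0.6, 0.064, -0.001, 0, 0.06, 0, 0, 0.6, 0.064, -0.001, 0, 0.09, 0, 0, 0.6, 0.064, -0.001, 0, 0.115, 0, 0, 0.6, 0.064, -0.001, 0, 0.135, 0, 0, 0.6, 0.064, -0.001, 0, 0.15, 0, 0, 0.6, 0.064, -0.001, 0, 0.162, 0, 0, 0.6, 0.064, -0.001, 0, 0.17, 0, 0, 0.6]'
python3 steer.py '[0.04, 0, 0, 0, 0, 0, 0, 0.04, 0, 0, 0, 0, 0, 0, 0.04, 0, 0, 0, 0, 0, 0, 0.04, 0, 0, 0, 0, 0, 0, 0.04, 0, 0, 0, 0, 0, 0, 0.04, 0, 0, 0, 0, 0, 0]' 100
```

```text
t: 2.65
tool_pos: [0.4496, 0.1966, 0.0177]
tool_rot: [-180.0, -0.0, 170.4]
ft_force: [-0.1, -0.7, 0.9]
finger_gap: 0.0639
gripper_force: 0.0
t: 3.15
tool_pos: [0.4501, 0.1963, 0.0186]
tool_rot: [180.0, 0.0, 170.4]
ft_force: [-0.1, -0.4, -2.1]
finger_gap: 0.0477
gripper_force: 103.3
```

```bash
python3 steer.py '[0.04, 0, 0, -0.03, 0, 0, 0, 0.04, 0, 0, -0.07, 0, 0, 0, 0.04, 0, 0, -0.11, 0, 0, 0, 0.04, 0, 0, -0.15, 0, 0, 0, 0.04, 0, 0, -0.19, 0, 0, 0, 0.04, 0, 0, -0.23, 0, 0, 0, 0.04, 0, 0, -0.26, 0, 0, 0, 0.04, 0, 0, -0.26, 0, 0, 0]'
python3 - <<'E'
from h import *
print(delta([.455,-.10,.28],[180,0,84]))
E
```

```text
t: 3.82
tool_pos: [0.4534, 0.1969, 0.2865]
tool_rot: [179.7, 0.8, 170.4]
ft_force: [0.8, -0.2, -2.4]
finger_gap: 0.0478
gripper_force: 104.6
(array([-0.051 , -0.2925,  0.0059]), array([ 0.8 ,  0.42, 86.41]))
```

```bash
python3 steer.py '[0.04, -0.004, -0.022, 0, 0, 0, 6.5, 0.04, -0.008, -0.045, 0, 0, 0, 13, 0.04, -0.012, -0.068, 0, 0, 0, 19.5, 0.04, -0.016, -0.09, 0, 0, 0, 26, 0.04, -0.02, -0.112, 0, 0, 0, 32.5, 0.04, -0.024, -0.135, 0, 0, 0, 39, 0.04, -0.028, -0.158, 0, 0, 0, 45, 0.04, -0.03, -0.17, 0, 0, 0, 50]'
python3 - <<'E'
from h import *
print(delta([.455,-.10,.28],[180,0,84]))
E
```

```text
t: 4.48
tool_pos: [0.4506, 0.0216, 0.2773]
tool_rot: [-179.9, -0.0, 120.0]
ft_force: [0.2, -0.6, -2.0]
finger_gap: 0.0478
gripper_force: 104.4
(array([-0.1075, -0.057 , -0.0026]), array([-8.000e-02,  3.000e-02,  3.601e+01]))
```

```bash
python3 steer.py '[0.04, -0.018, -0.01, 0, 0, 0, 6, 0.04, -0.036, -0.02, 0, 0, 0, 12, 0.04, -0.054, -0.03, 0, 0, 0, 18, 0.04, -0.072, -0.04, 0, 0, 0, 24, 0.04, -0.09, -0.05, 0, 0, 0, 30, 0.04, -0.107, -0.057, 0, 0, 0, 36, 0.04, -0.107, -0.057, 0, 0, 0, 36]'
python3 - <<'E'
from h import *
w=snap("wrist","w3");s=arm.get_state();print(s["tool_pos"],s["tool_rot"])
c=snap("top");cv2.imwrite("pics/topcrop2.png",cv2.resize(c["frame"][150:260,360:460,::-1],None,fx=5,fy=5,interpolation=cv2.INTER_CUBIC))
E
```

```text
t: 5.07
tool_pos: [0.4558, -0.1001, 0.2773]
tool_rot: [-179.9, 0.1, 84.0]
ft_force: [-0.3, 0.8, -2.9]
finger_gap: 0.0478
gripper_force: 104.4
[ 0.45573239 -0.09848498  0.27735184] [-1.79920073e+02 -2.63307493e-02  8.42856145e+01]
```

View pics/w3.png

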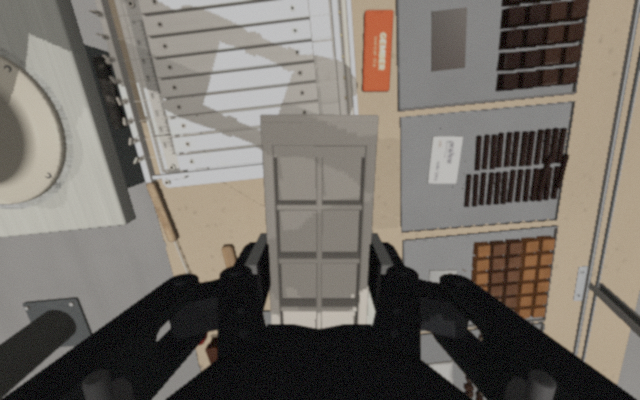

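```bash
python3 - <<'E'
from h import *
w=snap("wrist");s=arm.get_state();R=Ro.from_euler('xyz',s["tool_rot"],degrees=True)
for p in[(262,115),(378,115),(264,310),(373,310)]: print(np.round(R.inv().apply(onz(w,p,s["tool_pos"][2]+.0034)-s["tool_pos"]),4))
print(delta([.325,-.27,.28]))
E
```

```text
[ 0.0683 -0.0234 -0.0033]
[ 0.0682  0.0252 -0.0034]
[-0.0276 -0.0277 -0.0034]
[-0.0276  0.0281 -0.0035]
(array([-0.1848, -0.1135, -0.0025]), array([0., 0., 0.]))
```

```bash
python3 steer.py '[0.04, -0.027, -0.017, 0, 0, 0, 0, 0.04, -0.054, -0.034, 0, 0, 0, 0, 0.04, -0.081, -0.05, 0, 0, 0, 0, 0.04, -0.108, -0.067, 0, 0, 0, 0, 0.04, -0.135, -0.084, 0, 0, 0, 0, 0.04, -0.162, -0.1, 0, 0, 0, 0, 0.04, -0.185, -0.114, 0, 0, 0, 0, 0.04, -0.185, -0.114, 0, 0, 0, 0]'
python3 - <<'E'
from h import *
w=snap("wrist","w4");print(proj(w,[.455,-.24,.118]))
cv2.imwrite("pics/w4c.png",cv2.resize(w["frame"][20:320,300:600,::-1],None,fx=2,fy=2,interpolation=cv2.INTER_CUBIC))
E
```

```text
t: 5.88
tool_pos: [0.3226, -0.2726, 0.2782]
tool_rot: [-179.9, 0.1, 84.3]
ft_force: [-0.3, 0.9, -1.7]
finger_gap: 0.0482
gripper_force: 104.5
[np.float64(446.9486389437311), np.float64(139.7566952988372)]
```

View pics/w4c.png

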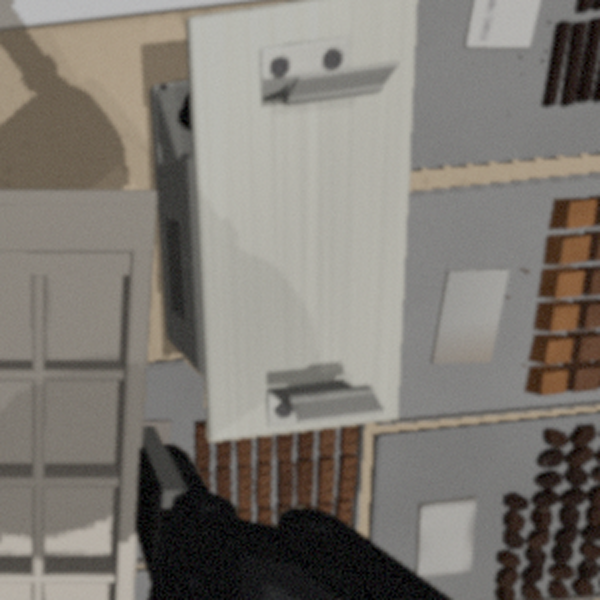

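```bash
python3 - <<'E'
from h import *
w=snap("wrist")
f=cv2.cvtColor(w["frame"],cv2.COLOR_RGB2GRAY)
q=[(188,17),(415,-8),(399,419),(209,441)]
q0=np.array([(300+u/2,20+v/2) for u,v in q],np.float32)
# refine by fitting edge points along each side
def side(a,b,n=40):
    a,b=np.array(a),np.array(b);d=(b-a)/np.linalg.norm(b-a);m=np.array([-d[1],d[0]]);pts=[]
    for s in np.linspace(.1,.9,n):
        p=a+s*(b-a);o=np.arange(-5,5.01,.25)
        L=np.array([p+k*m for k in o],np.float32)
        v=cv2.GaussianBlur(cv2.remap(f,L[:,0].copy()[None],L[:,1].copy()[None],cv2.INTER_LINEAR).astype(np.float32),(9,1),0)[0]
        g=np.abs(np.gradient(v));pts.append(L[g.argmax()])
    l=cv2.fitLine(np.array(pts),cv2.DIST_HUBER,0,.01,.01).ravel();return l
S=[side(q0[i],q0[(i+1)%4]) for i in range(4)]
def X(l,k):
    A=np.array([[l[0],-k[0]],[l[1],-k[1]]]);t=np.linalg.solve(A,[k[2]-l[2],k[3]-l[3]]);return l[2:]+t[0]*l[:2]
C=[X(S[3],S[0]),X(S[0],S[1]),X(S[1],S[2]),X(S[2],S[3])];print(np.round(C,1).tolist(),q0.tolist())
P=np.array([onz(w,c,.118) for c in C])[:,:2];print(np.round(P,4).tolist())
print("len",np.linalg.norm(P[3]-P[0]),np.linalg.norm(P[2]-P[1]),"wid",np.linalg.norm(P[1]-P[0]),np.linalg.norm(P[2]-P[3]))
ax=(P[3]-P[0])+(P[2]-P[1]);ax/=np.linalg.norm(ax);print("yaw tx",np.degrees(np.arctan2(ax[1],ax[0])))
m=(P[0]+P[1]+P[2]+P[3])/4;print("mid",m+ax*.006, "plate c",m)
t=snap("top")
for c,z in zip(C,[(376,173)]*4): pass
print("proj in top",[np.round(proj(t,[*p,.118]),1).tolist() for p in P])
E
```

```text
[[391.5, 24.100000381469727], [506.6000061035156, 17.100000381469727], [496.8999938964844, 231.1999969482422], [403.5, 243.0]] [[394.0, 28.5], [507.5, 16.0], [499.5, 229.5], [404.5, 240.5]]
[[0.4041, -0.1297], [0.507, -0.1344], [0.5134, -0.3429], [0.4112, -0.347]]
len 0.21740374050876227 0.20862586468170835 wid 0.10297578392702213 0.10230750449107515
yaw tx -88.19606668304554
mid [ 0.45911542 -0.2445069 ] plate c [ 0.45892654 -0.23850987]
proj in top [[375.4, 205.7], [375.5, 172.4], [444.2, 169.3], [448.0, 202.3]]
```

View pics/topcrop2.png

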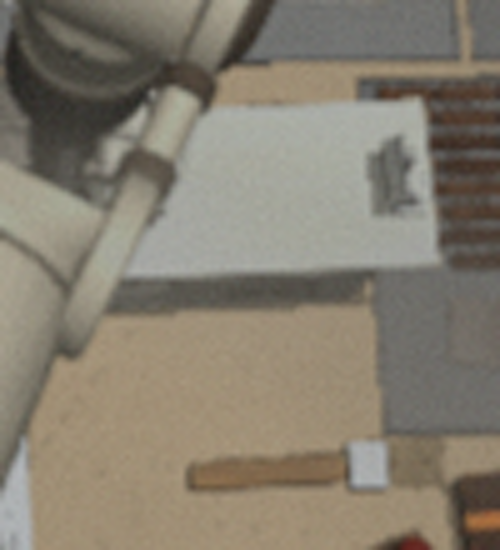

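Crop: plate corners are at about (188,17), (209,441) and (399,419), with the clips at about v=85 and v=400. The rear corners projected into the top view match within 1 px, so the 118 mm height is right. I'll check the nose predictions against the clips.

```bash
python3 - <<'E'
from h import *
w=snap("wrist");t=snap("top")
print("tri",tri((w,(496.9,231.2)),(t,(445,169.4))),tri((w,(403.5,243)),(t,(448.6,203))))
print([np.round(onz(w,p,.118),4).tolist() for p in[(394,28.5),(507.5,16)]])
a=np.radians(-88.2);ax=np.array([np.cos(a),np.sin(a)]);ay=np.array([-ax[1],ax[0]]);m=np.array([.4592,-.2450])
im=cv2.resize(w["frame"][20:320,300:600,::-1],None,fx=2.5,fy=2.5,interpolation=cv2.INTER_CUBIC)
for sx in(-1,1):
  for x,z,col in((.066,.144,(0,0,255)),(.0716,.118,(0,160,0))):
    q=[tuple(int((v-o)*2.5) for v,o in zip(proj(w,[*(m+ax*x*sx+ay*y),z]),(300,20))) for y in(-.02,.02)]
    cv2.line(im,*q,col,1)
cv2.imwrite("pics/chk.png",im[:600])
E
```

```text
tri [ 0.51451983 -0.34359056  0.11673563] [ 0.41330396 -0.35097281  0.10742421]
[[0.4071, -0.1317, 0.118], [0.5086, -0.1316, 0.118]]
```

View pics/chk.png

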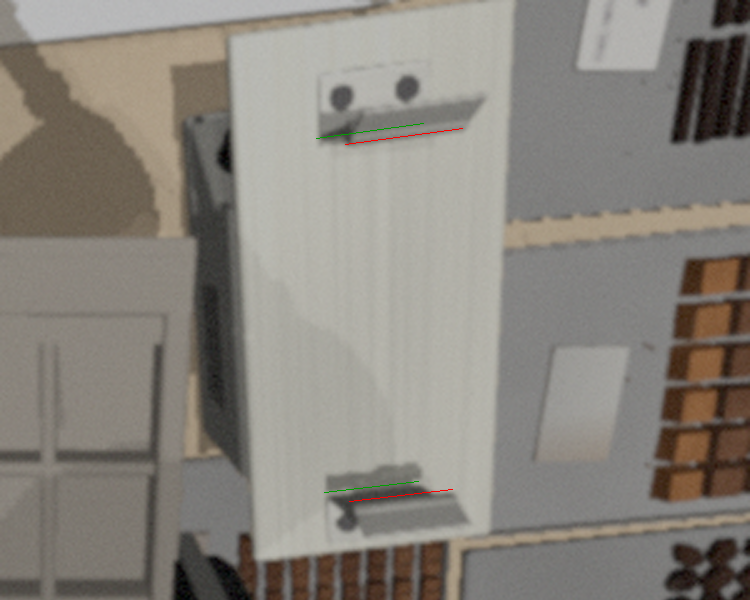

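```bash
python3 -c "
from h import *
print(delta([.4585,-.2426,.22],[180,0,91.8]))"
```

```text
(array([0.0392, 0.1301, 0.0582]), array([ 0.01, -0.03, -7.26]))
```

```bash
python3 steer.py '[0.04, 0.01, 0.035, 0, 0, 0, -2, 0.04, 0.02, 0.07, 0.01, 0, 0, -4, 0.04, 0.03, 0.1, 0.02, 0, 0, -7, 0.04, 0.039, 0.13, 0.04, 0, 0, -7.3, 0.04, 0.039, 0.13, 0.058, 0, 0, -7.3, 0.04, 0.039, 0.13, 0.058, 0, 0, -7.3, 0.04, 0.039, 0.13, 0.058, 0, 0, -7.3, 0.04, 0.039, 0.13, 0.058, 0, 0, -7.3]' 120
python3 - <<'E'
from h import *
w=snap("wrist","w5");s=arm.get_state();print(delta([.4585,-.2426,.17],[180,0,91.8]))
cv2.imwrite("pics/side5.png",cv2.resize(snap("side")["frame"][180:360,300:500,::-1],None,fx=3,fy=3,interpolation=cv2.INTER_CUBIC))
E
```

```text
t: 6.8
tool_pos: [0.458, -0.2442, 0.2214]
tool_rot: [180.0, 0.1, 91.7]
ft_force: [0.3, 0.1, -2.2]
finger_gap: 0.0475
gripper_force: 128.9
(array([0.0022, 0.0004, 0.052 ]), array([ 0.1 ,  0.11, -0.1 ]))
```

View pics/w5.png

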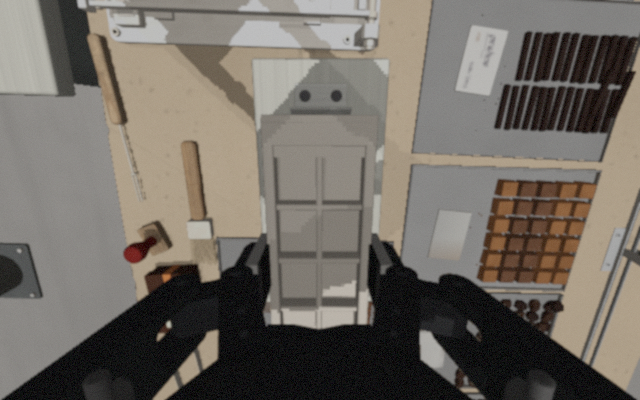

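The mould at (262–378) is centred over the plate at (254–388) and over the clip foot at (293–350), and it sits square. I'll descend.

```bash
python3 steer.py '[0.04, 0.001, 0, 0.015, 0, 0, 0, 0.04, 0.001, 0, 0.03, 0, 0, 0, 0.04, 0.001, 0, 0.04, 0, 0, 0, 0.04, 0.001, 0, 0.05, 0, 0, 0, 0.04, 0.001, 0, 0.05, 0, 0, 0]'
python3 steer.py '[0.04, 0, 0, 0.004, 0, 0, 0, 0.04, 0, 0, 0.008, 0, 0, 0, 0.04, 0, 0, 0.012, 0, 0, 0, 0.04, 0, 0, 0.016, 0, 0, 0, 0.04, 0, 0, 0.016, 0, 0, 0]'
python3 steer.py '[0.04, 0, 0, 0.002, 0, 0, 0, 0.04, 0, 0, 0.004, 0, 0, 0, 0.04, 0, 0, 0.006, 0, 0, 0, 0.04, 0, 0, 0.008, 0, 0, 0, 0.04, 0, 0, 0.008, 0, 0, 0]'
```

```text
t: 7.32
tool_pos: [0.4567, -0.2429, 0.1687]
tool_rot: [-179.9, -0.1, 91.7]
ft_force: [-0.9, 0.4, -2.8]
finger_gap: 0.0473
gripper_force: 129.0
t: 7.73
tool_pos: [0.4576, -0.2432, 0.1536]
tool_rot: [-180.0, -0.0, 91.7]
ft_force: [0.0, -1.0, -2.4]
finger_gap: 0.0472
gripper_force: 129.0
t: 8.15
tool_pos: [0.4583, -0.2438, 0.1467]
tool_rot: [179.9, 0.1, 91.7]
ft_force: [0.2, -0.9, 1.9]
finger_gap: 0.0473
gripper_force: 129.3
```

```bash
python3 steer.py '[0.04, 0, 0, 0.002, 0, 0, 0, 0.04, 0, 0, 0.004, 0, 0, 0, 0.04, 0, 0, 0.006, 0, 0, 0, 0.04, 0, 0, 0.008, 0, 0, 0, 0.04, 0, 0, 0.008, 0, 0, 0]'
python3 steer.py '[0.04, 0, 0, 0.002, 0, 0, 0, 0.04, 0, 0, 0.004, 0, 0, 0, 0.04, 0, 0, 0.006, 0, 0, 0, 0.04, 0, 0, 0.006, 0, 0, 0]'
```

```text
t: 8.57
tool_pos: [0.4586, -0.244, 0.1394]
tool_rot: [179.9, 0.1, 91.7]
ft_force: [0.7, -0.7, 8.4]
finger_gap: 0.0474
gripper_force: 130.1
t: 8.9
tool_pos: [0.4589, -0.2445, 0.1345]
tool_rot: [179.9, 0.2, 91.7]
ft_force: [-3.1, 0.3, 14.3]
finger_gap: 0.0472
gripper_force: 131.0
```

```bash
for i in 1 2; do python3 steer.py '[0.04, 0, 0, 0.001, 0, 0, 0, 0.04, 0, 0, 0.002, 0, 0, 0, 0.04, 0, 0, 0.002, 0, 0, 0, 0.04, 0, 0, 0.002, 0, 0, 0]' | egrep 'pos|force'; done
```

```text
tool_pos: [0.4591, -0.2447, 0.1332]
ft_force: [-2.8, 0.9, 16.0]
gripper_force: 131.2
tool_pos: [0.4593, -0.2446, 0.1301]
ft_force: [1.4, -1.7, 7.8]
gripper_force: 130.2
```

```bash
for i in 1 2; do python3 steer.py '[0.04, 0, 0, 0.001, 0, 0, 0, 0.04, 0, 0, 0.002, 0, 0, 0, 0.04, 0, 0, 0.002, 0, 0, 0, 0.04, 0, 0, 0.002, 0, 0, 0]' | egrep 'pos|force'; done
python3 - <<'E'
from h import *
w=snap("wrist","w6");s=snap("side")
a=cv2.resize(w["frame"][40:240,230:410,::-1],(450,500));b=cv2.resize(s["frame"][220:340,340:450,::-1],(350,382),interpolation=cv2.INTER_CUBIC)
o=np.zeros((500,800,3),np.uint8);o[:,:450]=a;o[:382,450:]=b;cv2.imwrite("pics/w6c.png",o)
E
```

```text
tool_pos: [0.4593, -0.2446, 0.1284]
ft_force: [0.3, -1.1, 11.1]
gripper_force: 130.4
tool_pos: [0.4593, -0.2446, 0.1268]
ft_force: [-0.3, -0.0, 12.0]
gripper_force: 130.8
```

View pics/w6c.png

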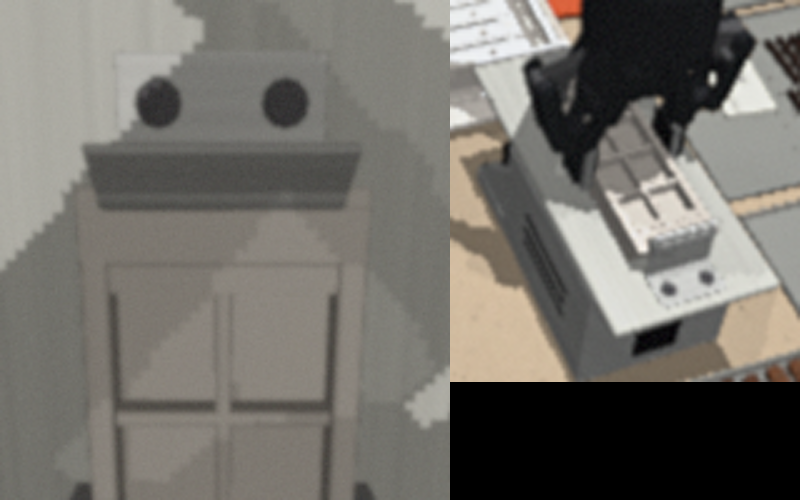

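Left crop: the front clip's nose and flare overlap the mould's end. Right crop: the rear clip also stands over its end. The force rises at plate stiffness, so I take it as seated. I'll ease off and release.

```bash
python3 steer.py '[0.04, 0, 0, -0.002, 0, 0, 0, 0.04, 0, 0, -0.004, 0, 0, 0, 0.04, 0, 0, -0.006, 0, 0, 0, 0.04, 0, 0, -0.008, 0, 0, 0, 0.04, 0, 0, -0.008, 0, 0, 0]' | egrep 'pos|force'
python3 steer.py '[0.075, 0, 0, 0, 0, 0, 0, 0.075, 0, 0, 0, 0, 0, 0, 0.075, 0, 0, 0, 0, 0, 0, 0.075, 0, 0, 0, 0, 0, 0, 0.075, 0, 0, 0, 0, 0, 0]' | egrep 'pos|force|gap'
python3 steer.py '[0.075, 0, 0, -0.02, 0, 0, 0, 0.075, 0, 0, -0.05, 0, 0, 0, 0.075, 0, 0, -0.09, 0, 0, 0, 0.075, 0, 0, -0.13, 0, 0, 0, 0.075, 0, 0, -0.17, 0, 0, 0, 0.075, 0, 0, -0.17, 0, 0, 0, 0.075, 0, 0, -0.17, 0, 0, 0]' | egrep 'pos|force|gap'
python3 - <<'E'
from h import *
w=snap("wrist","w7")
a=np.radians(-88.2);ax=np.array([np.cos(a),np.sin(a)]);ay=np.array([-ax[1],ax[0]]);m=np.array([.459,-.2443])
print([np.round(proj(w,[*(m+ax*x+ay*y),z])).tolist() for x,y,z in((-.112,-.052,.118),(-.112,.052,.118),(.1,0,.118),(-.07,0,.144),(.07,0,.144))])
E
```

```text
tool_pos: [0.4586, -0.244, 0.1333]
ft_force: [2.8, -2.0, 3.5]
gripper_force: 129.5
tool_pos: [0.4573, -0.2429, 0.1316]
ft_force: [-0.5, -0.1, -0.4]
finger_gap: 0.0751
gripper_force: 0.0
tool_pos: [0.4588, -0.2442, 0.3053]
ft_force: [-0.4, 0.4, -0.7]
finger_gap: 0.0751
gripper_force: 0.0
[[267.0, 72.0], [368.0, 72.0], [318.0, 257.0], [318.0, 114.0], [318.0, 244.0]]
```

View pics/w7.png

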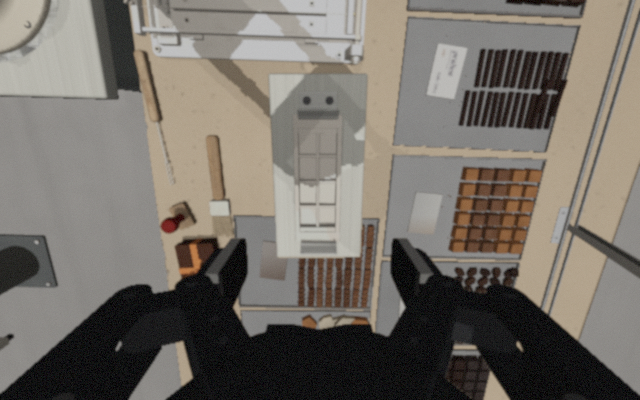

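Wrist view: the mould lies between both clips, at rows 114 and 245, and the plate matches its predicted pose. I've now viewed 12 pictures, past the limit of 10, so I'll view no more and work from numbers. Next I check the cutter's height for clearance and work out the toggle approach.

```bash
cat >> h.py <<'E'
a_=np.radians(-88.2);AX=np.array([np.cos(a_),np.sin(a_),0]);AY=np.array([-AX[1],AX[0],0]);AZ=np.array([0,0,1.]);M0=np.array([.459,-.2443,0])
def tab(x,y,z): return M0+AX*x+AY*y+AZ*z
def wld2tab(p): d=np.array(p)-M0; return np.round([d@AX,d@AY,d[2]],4)
def rtool(tilt=45,flip=1):
    t=np.radians(tilt); z=AX*np.sin(t)-AZ*np.cos(t); y=AY*flip; return np.c_[np.cross(y,z),y,z]
E
python3 - <<'E'
from h import *
w=snap("wrist");t=snap("top");s=arm.get_state()
Rt=Ro.from_euler('xyz',s["tool_rot"],degrees=True).as_matrix();He=w["R"]@Rt; Ht=w["t"]+w["R"]@s["tool_pos"]
def cam(p,r):
    R=Ro.from_euler('xyz',r,degrees=True).as_matrix();c=dict(w);c["R"]=He@R.T;c["t"]=Ht-c["R"]@np.array(p);return c
w2=cam([.4491,.1977,.1898],[180,0,171.1]);w1=cam([.3822,.258,.2482],[180,0,171.9])
print(proj(w2,[.4487,.1968,.022]))
for a,b,p in(((272,250),(240,277),(287.3,181.5)),((65,285),(72,300),(361.2,180.4))):
    print(tri((w2,a),(t,p)),tri((w1,b),(t,p)))
print("joints",np.round(s["joint_pos"],1))
piv=tab(-.074,.012,.046);n=(-AX+AZ)/2**.5
print("piv",piv,"tip",piv+.043*(np.cos(.4)*n+np.sin(.4)*AY))
pre=piv+n*.16+AY*.075
print("pre",pre,delta(pre,rtool()),delta(pre,rtool(45,-1)))
E
```

```text
[np.float64(316.4913942901881), np.float64(180.86165988236397)]
[0.50402379 0.13818094 0.05106202] [0.50188191 0.13659628 0.04924659]
[ 0.50901022 -0.09593804  0.04537539] [ 0.50323699 -0.0963958   0.04838166]
joints [-41.4  -1.2  96.4   0.   85.  -43.1]
piv [ 0.46866968 -0.16995959  0.046     ] tip [ 0.48452674 -0.14144203  0.0740054 ]
pre [ 0.54007895 -0.05452252  0.15913708] (array([0.1853, 0.0889, 0.1414]), array([-1.800e-01, -4.514e+01, -4.000e-02])) (array([0.1853, 0.0889, 0.1414]), array([-69.07,   0.28, 166.18]))
```

```bash
python3 -c "
from h import *
piv=tab(-.074,.012,.046);n=(-AX+AZ)/2**.5
for s in(.2,.14): print(piv+n*s+AY*.045,delta(piv+n*s+AY*.045,rtool()))"
```

```text
[ 0.50920533 -0.02719453  0.18742136] (array([0.2136, 0.0588, 0.1133]), array([-1.800e-01, -4.514e+01, -4.000e-02]))
[ 0.51053797 -0.0696      0.14499495] (array([0.1711, 0.059 , 0.1556]), array([-1.800e-01, -4.514e+01, -4.000e-02]))
```

```bash
python3 steer.py '[0, 0.035, 0.01, 0, 0, 0, 0, 0, 0.07, 0.02, 0, 0, -6, 0, 0, 0.105, 0.03, 0, 0, -12, 0, 0, 0.14, 0.04, 0, 0, -18, 0, 0, 0.17, 0.05, 0.02, 0, -24, 0, 0, 0.19, 0.059, 0.05, 0, -30, 0, 0, 0.213, 0.059, 0.08, 0, -36, 0, 0, 0.213, 0.059, 0.113, 0, -42, 0]' 40
python3 -c "
from h import *
piv=tab(-.074,.012,.046);n=(-AX+AZ)/2**.5
for s in(.2,.14): print(delta(piv+n*s+AY*.045,rtool()))
print(np.round(arm.get_state()['joint_pos'],1))"
```

```text
t: 12.57
tool_pos: [0.5104, -0.0249, 0.1876]
tool_rot: [179.9, 42.2, 92.0]
ft_force: [0.9, -0.2, -0.7]
finger_gap: -0.0001
gripper_force: 0.0
(array([-0.0015, -0.0013,  0.0017]), array([ 0.24, -2.8 ,  0.11]))
(array([-0.0045, -0.0016,  0.0616]), array([ 0.24, -2.8 ,  0.11]))
[  5.5  11.1 105.5 -44.6  72.7  21. ]
```

```bash
python3 steer.py '[0, -0.002, -0.001, 0.01, 0, -2.8, 0, 0, -0.004, -0.001, 0.03, 0, -2.8, 0, 0, -0.004, -0.001, 0.055, 0, -2.8, 0, 0, -0.005, -0.001, 0.075, 0, -2.8, 0, 0, -0.006, -0.002, 0.095, 0, -2.8, 0, 0, -0.007, -0.002, 0.115, 0, -2.8, 0, 0, -0.008, -0.002, 0.1275, 0, -2.8, 0, 0, -0.008, -0.002, 0.1275, 0, -2.8, 0]'
python3 -c "
from h import *
piv=tab(-.074,.012,.046);n=(-AX+AZ)/2**.5
for s,y in((.044,.045),(.044,.02)): print(delta(piv+n*s+AY*y,rtool()))"
```

```text
t: 13.23
tool_pos: [0.5083, -0.121, 0.0965]
tool_rot: [-179.5, 44.7, 92.0]
ft_force: [0.3, 0.2, 0.0]
finger_gap: 0.0001
gripper_force: 0.0
(array([0.0019, 0.0041, 0.0254]), array([-0.43, -0.26,  0.12]))
(array([ 0.0019, -0.0209,  0.0256]), array([-0.43, -0.26,  0.12]))
```

```bash
python3 steer.py '[0, 0, 0.001, 0.008, 0, 0, 0, 0, 0, 0.002, 0.016, 0, 0, 0, 0, 0.001, 0.002, 0.022, 0, 0, 0, 0, 0.001, 0.002, 0.026, 0, 0, 0, 0, 0.001, 0.002, 0.026, 0, 0, 0]'
python3 steer.py '[0, 0, -0.002, 0, 0, 0, 0, 0, 0, -0.004, 0, 0, 0, 0, 0, 0, -0.006, 0, 0, 0, 0, 0, 0, -0.008, 0, 0, 0, 0, 0, 0, -0.008, 0, 0, 0, 0]'
python3 -c "
from h import *
s=arm.get_state();print(wld2tab(s['tool_pos']))"
```

```text
t: 13.65
tool_pos: [0.5134, -0.1377, 0.0802]
tool_rot: [-179.9, 44.8, 91.7]
ft_force: [0.0, -0.1, 0.2]
finger_gap: 0.0004
gripper_force: 0.0
t: 14.07
tool_pos: [0.5052, -0.1376, 0.0808]
tool_rot: [-180.0, 44.8, 91.7]
ft_force: [-0.3, 1.4, 0.0]
finger_gap: 0.0001
gripper_force: 0.0
[-0.1052  0.0496  0.0808]
```

```bash
for i in 1 2 3 4; do python3 steer.py '[0, 0, -0.0015, 0, 0, 0, 0, 0, 0, -0.003, 0, 0, 0, 0, 0, 0, -0.003, 0, 0, 0, 0]' | egrep 'pos|ft_f'; done
```

```text
tool_pos: [0.5024, -0.1378, 0.0808]
ft_force: [0.1, -0.3, 0.2]
tool_pos: [0.5006, -0.1379, 0.0811]
ft_force: [3.3, 0.1, -1.3]
tool_pos: [0.4988, -0.1376, 0.0816]
ft_force: [6.0, 1.9, 0.3]
tool_pos: [0.4968, -0.1373, 0.0822]
ft_force: [6.9, 6.5, 1.7]
```

```bash
for i in 1 2 3; do python3 steer.py '[0, 0, -0.0015, 0, 0, 0, 0, 0, 0, -0.003, 0, 0, 0, 0, 0, 0, -0.003, 0, 0, 0, 0]' | egrep 'pos|ft_f'; done
python3 -c "
from h import *
s=arm.get_state();print(wld2tab(s['tool_pos']),s['moment'])"
```

```text
tool_pos: [0.4945, -0.137, 0.0827]
ft_force: [7.8, 9.1, 4.0]
tool_pos: [0.4908, -0.1374, 0.0828]
ft_force: [4.4, 5.9, 4.9]
tool_pos: [0.4837, -0.1383, 0.0805]
ft_force: [-0.7, 0.3, 0.7]
[-0.1051  0.0281  0.0805] [0.34403338 0.00063741 0.00664802]
```

```bash
for i in 1 2; do python3 steer.py '[0, 0, -0.0015, 0, 0, 0, 0, 0, 0, -0.003, 0, 0, 0, 0, 0, 0, -0.003, 0, 0, 0, 0]' | egrep 'pos|ft_f'; done
python3 steer.py '[0, 0, 0.01, 0, 0, 0, 0, 0, 0, 0.02, 0, 0, 0, 0, 0, 0, 0.02, -0.03, 0, 0, 0, 0, 0, 0.02, -0.07, 0, 0, 0, 0, 0, 0.02, -0.11, 0, 0, 0, 0, 0, 0.02, -0.15, 0, 0, 0, 0, 0, 0.02, -0.15, 0, 0, 0, 0, 0, 0.02, -0.15, 0, 0, 0]'
python3 - <<'E'
from h import *
w=snap("wrist","w8");piv=tab(-.074,.012,.046);n=(-AX+AZ)/2**.5
for nm,a in(("off",.4),("mid",0),("on",-.4)):
    d=np.cos(a)*n+np.sin(a)*AY
    print(nm,[(np.round(proj(w,piv+r*d)).tolist(), w["frame"][tuple(int(round(v)) for v in proj(w,piv+r*d)[::-1])].tolist()) for r in(.0,.015,.025,.035,.042)])
f=cv2.cvtColor(w["frame"],cv2.COLOR_RGB2GRAY)
u,v=[int(x) for x in proj(w,piv+.036*n)]
for r in range(v-10,v+11,5): print(r,u-50,f[r,max(u-50,0):u+51:4].tolist())
print(f.shape,u,v)
E
```

```text
tool_pos: [0.4807, -0.1386, 0.0802]
ft_force: [0.3, 0.4, -0.4]
tool_pos: [0.4782, -0.1386, 0.0806]
ft_force: [0.3, -0.0, -0.6]
t: 16.98
tool_pos: [0.497, -0.031, 0.1892]
tool_rot: [179.6, 44.8, 91.6]
ft_force: [-0.4, 0.6, -0.1]
finger_gap: -0.0001
gripper_force: 0.0
off [([290.0, 175.0], [116, 116, 112]), ([294.0, 177.0], [115, 114, 111]), ([297.0, 179.0], [78, 77, 76]), ([300.0, 181.0], [117, 118, 110]), ([302.0, 182.0], [118, 115, 111])]
mid [([290.0, 175.0], [116, 116, 112]), ([289.0, 177.0], [106, 104, 102]), ([288.0, 179.0], [106, 105, 101]), ([287.0, 181.0], [101, 101, 97]), ([286.0, 183.0], [94, 93, 91])]
on [([290.0, 175.0], [116, 116, 112]), ([284.0, 177.0], [85, 83, 80]), ([279.0, 179.0], [88, 86, 82]), ([275.0, 181.0], [98, 99, 95]), ([271.0, 182.0], [110, 111, 106])]
171 236 [168, 127, 114, 12, 15, 11, 12, 109, 117, 117, 118, 120, 71, 102, 95, 69, 119, 122, 120, 118, 122, 112, 149, 156, 157, 166]
176 236 [166, 133, 86, 15, 19, 19, 8, 73, 119, 108, 98, 88, 80, 94, 117, 95, 112, 116, 117, 117, 118, 111, 152, 158, 155, 165]
181 236 [166, 139, 114, 19, 84, 16, 27, 108, 106, 110, 95, 92, 88, 108, 110, 87, 117, 116, 116, 117, 118, 107, 154, 157, 157, 161]
186 236 [169, 147, 121, 113, 109, 103, 114, 117, 112, 112, 102, 112, 115, 111, 111, 115, 118, 114, 116, 116, 113, 105, 149, 158, 159, 165]
191 236 [165, 152, 123, 121, 116, 116, 117, 118, 118, 114, 114, 116, 114, 116, 115, 113, 116, 116, 116, 113, 116, 108, 154, 157, 147, 164]
(400, 640) 286 181
```

The push force fell to zero past the middle and stayed zero over 6 mm more. Off-panel pixels now run from the foot towards the knob (cols 270–288), and the off side (col 300 on) is bare panel, so the switch reads as on. Handing in.

```bash
python3 -c "
from cell import arm
print(arm.close_job())"
```

```text
the job is handed in; nothing more can be done
None
```

The job is handed in but no verdict came back: the mould is seated under both clips (force drop on snapping, then a wrist picture), and the toggle is over to on (push force fell to zero and stayed there, pixel values agree, not viewed); I also viewed 12 pictures, two more than the 10 allowed.

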